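# Hang the loaded slide rack on the keeper peg to drain

### The arm

A 6-joint arm with a two-finger parallel gripper is mounted at the origin on the work surface. World frame = base frame: x ahead of the robot, y to its left, z up, the work surface at z = 0. Lengths are in m, angles in rad, forces in N, time in s.
With the tool pointing down it reaches from about 0.3 to 0.775 m from the base axis. Payload 14.6 kg.
Tool frame: the origin (TCP) lies midway between the tips of the shut fingers; the grasp point (between the pads) lies 19 mm behind it; z points along the fingers, y is the line along which they close (so a half turn about z gives the same grasp; the last joint's range is limited). The gripper opens to 94 mm and grips with 3 to 60 N. Pads are 16 mm wide; open, the fingers measure 119 mm over their backs; the gripper's body (75 mm by 177 mm) begins 78 mm behind the grasp point.
Start: joints at [-1.211, 0.3, 1.521, -0, 1.321, -0.067], TCP at [0.228, -0.501, 0.205] pointing down, gripper open.
Joint ranges: [-3.03, 3.03], [-0.79, 2.21], [0.23, 2.52], [-1.04, 4.18], [0, 3.07], [-2.55, 2.55]. Speed limits (rad/s): [2.22, 2.22, 2.57, 3.14, 3.14, 3.14].

### API

Orientations are given as [roll, pitch, yaw] about the fixed x, y, z axes, in that order (R = Rz(yaw) Ry(pitch) Rx(roll)).
In Python, from station import * gives the robot as it stands.
- The arm moves only by the tool send_rows, never from a script. Its argument "targets" is a list of rows, each an object of numbers: "x", "y", "z": the shift along the world's x, y, z in units of 0.2 m (1.0 is 0.2 m); "spin": the turn about the world's z in units of pi/2 rad (1.0 is pi/2 rad); "claw": the finger opening in mm, from 0 to 94. A call has 1 to 20 rows; each row shifts and turns the commanded pose from where the row before left it; what a row does not reach is not made up. A row lasts 1/10 s, in which the tool goes at most 50 mm and 8.59 degrees, less where a joint would pass 70% of its speed; a pose out of reach is approached as far as the arm can. A call with a number of a shift or a turn outside -1 to 1 is refused whole. A call with a gripper value outside its range is refused whole. The fingers move at their own pace and stop on an object; "force" is the grip in N (left out, the last holds). Time passes only in rows, so rows that do not move let the fingers close. It gives the time, the measured TCP pose, the force, the opening and the grip force at its end, in the units of the state.
- get_obs(): the state, without advancing time (a new reading comes with each control period).
- camera(name): name is "scene" or "side" or "wrist"; returns the picture (384x512x3 uint8, blue, green, red); there is no depth.
- camera_model(name): a dict with "fovy" (degrees; the focal length in pixels is half the picture's height over the tangent of half this angle, whatever the lens; pixels are square), "cx", "cy" (the principal point, pixels), "T" (4x4, takes a point from camera to world coordinates). Camera axes: x right, y down, z forward; pixel columns grow to the right and rows downward; lengths in m; the calibration is good to about 2 mm. The wrist camera is an equidistant fisheye: a pixel r from the principal point sees the ray r / f radians off the axis. A picture is of the moment at which its call begins: read the wrist's pose just before it. camera_model takes no time and is no camera call; for the wrist camera it gives the pose at the moment of the call.
- hand_in(): hands the job in; it is judged then, once.
The state is a dict: "time_s": time; "qpos": joint angles; "joint_vel": joint speeds; "tau": joint torques, N m; "ee_pos": TCP position; "eef_rot": TCP orientation; "force": force on the tool from outside, world axes, zero at the start; "moment": the same for the moment, N m; "grip_width": finger opening in m; "grip_force": force on a finger pad.
Only numpy, scipy, OpenCV 4.12 (cv2) and the standard library are available. Lean on these libraries where they do the work, as an engineer would, in place of code of your own. Each camera call takes 0.05 s, during which the arm holds its last target. There are 200 camera calls.

### The job

Hang the slide rack that is loaded with slides on the drying stand whose peg has the drop flap: run its cross rod in over the peg, under the top arm, so that it lifts the flap and goes past it and the flap falls shut behind it, then leave the rack hanging freely from the peg. Leave the empty rack standing where it is.

Things in the scene. Friction and masses are not known exactly. Their poses are not given: they have to be found in the camera images.
- loaded_rack: The rack to hang: steel, upright, tray 46 (x) by 86 (y) by 14 mm with 7 glass slides on edge, 30 mm high. Rods at y = -38 and 38 carry a grip bar along y, 8 (x) by 84 by 14 mm, centre 192 mm up, and a 7 mm cross rod along y, 107 mm up at its middle, 103 at its ends. Both windows, above and below the cross rod, are open along x, 69 mm wide. Origin: centre of underside, z up. Half turn: same. 190 to 350 g.
- cross_rod (a point): Middle of the loaded rack's cross rod, on its centre line: 107 mm above the rack's underside, 85 mm below the centre of its grip bar. Axes as the rack's. This rod rests on the peg when the rack hangs; the underside is then about 42 mm above the table.
- empty_rack: A steel rack of the same shape and size as the loaded one but with no slides in its tray; 200 g, loose, easily tipped. Origin: centre of the underside, z up. To be left alone.
- keeper_stand: Fixed stand; +x runs from peg tip to post. Foot x -50 to 140, 90 mm wide, 12 high. Post 20 mm square at x = 105, 192 high. Peg: round, 10 mm, level, axis 140 up, y = 0, tip at x = -30. Over it a level arm 10 mm wide, 184 to 192 up, from post to x = 0, where the flap hangs; 39 mm gap. Origin: on the table under the flap hinge. A second stand near by has a peg but no arm or flap: not for this job.
- flap (a joint): Dark steel gravity flap closing the gap between arm tip and peg: 22 wide, 40 long, 4 mm thick, 30 g, hinge 187 mm up. 0 = hanging, shut; grows to 1.5 rad as its foot swings in (stand +x) and up; cannot swing out; falls back freely. A cross rod at mid gap is past it from about 45 mm inside the hinge; the tray meets the post with the rack at about x = 72 mm.
Mind the look-alikes: they are no part of the job. Leave any blue or green look-alike of the loaded_rack alone.

How it is judged:
By the outcome, as a careful person would: the job done as asked, in the order asked, and still so for the second after the job is handed in, with the robot touching nothing.
It also fails if it takes over 40 s, if anything falls off the work surface, if the arm or the gripper's body presses on something with over 40 N, if the wrist force passes 120 N, or if a joint passes its speed limit or range.

## Working session

There is one attempt and no reset: what is moved stays moved. The work goes in short steps, Python scripts to look and compute and a tool call to move; the robot and the scene stay as the last step left them, time stands still between calls to the robot, and variables do not carry over. Pictures are saved under pics/ and viewed, at most 10 in all, crops included, and the job is handed in when it is done.

Besides the shell and the picture viewer there is one more tool, called after "Emit:" by a JSON object that holds its "op" and its "data". send_rows: Moves the arm, as the interface text tells. Its arguments: {"type":"object","properties":{"targets":{"type":"array"},"force":{"type":"number"}},"required":["targets"]}

```bash
mkdir -p pics; ls
python3 - <<'E'
from station import *
import cv2,numpy as np
for n in("scene","side"):
    cv2.imwrite(f"pics/{n}0.png",camera(n)); m=camera_model(n); print(n,m["fovy"],m["cx"],m["cy"],np.round(m["T"],3).tolist())
E
```

```text
pics
scene 43.34608107586062 251.35726150460695 193.9484708523534 [[0.862, 0.407, -0.301, 0.875], [0.507, -0.678, 0.533, -0.82], [0.013, -0.612, -0.791, 1.158], [0.0, 0.0, 0.0, 1.0]]
side 50.39051552349669 256.62438093374215 194.3734149496474 [[-0.958, -0.151, 0.242, 0.192], [-0.285, 0.516, -0.808, 0.802], [-0.003, -0.843, -0.538, 0.754], [0.0, 0.0, 0.0, 1.0]]
```

View pics/scene0.png

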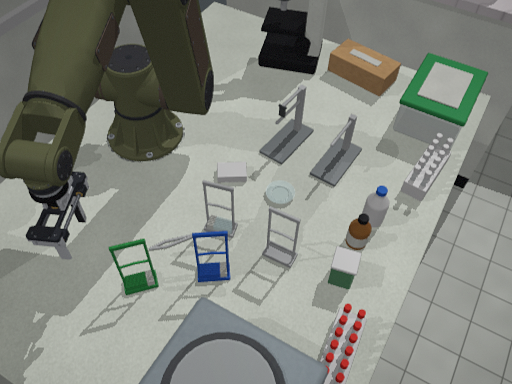

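View pics/side0.png

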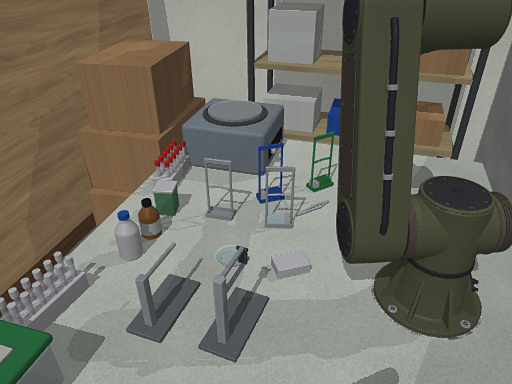

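The keeper stand, with its dark flap, is at scene (287,125) and side (235,300). The steel racks are at scene (220,210) and (282,238). The first looks loaded (glassy tray, side (280,220)), so I'll enlarge it to check.

Run:
```python
import cv2,numpy as np
a=cv2.imread("pics/scene0.png")[75:275,190:370]; b=cv2.imread("pics/side0.png")[145:360,120:310]
cv2.imwrite("pics/c1.png",cv2.resize(a,None,fx=3,fy=3,interpolation=2)[:600,:])
cv2.imwrite("pics/c2.png",cv2.resize(b,None,fx=2.79,fy=2.79,interpolation=2))
print(2.79*215)
```

```text
599.85
```

View pics/c1.png

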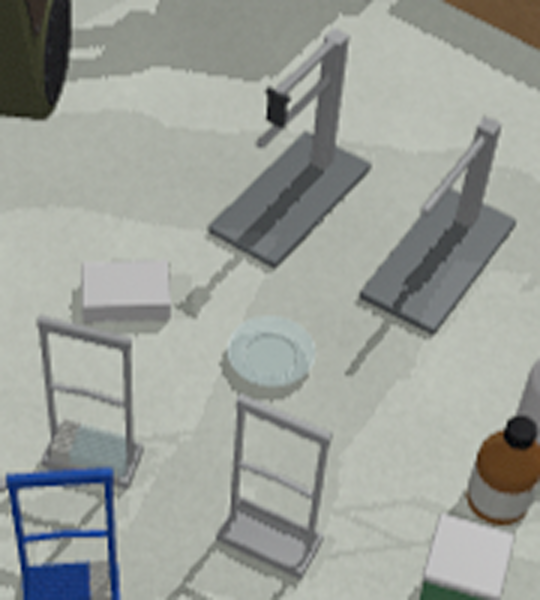

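View pics/c2.png

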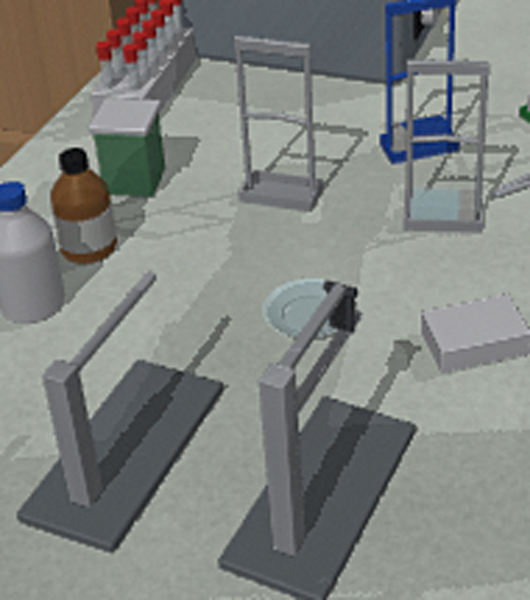

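```bash
cat > h.py <<'E'
import numpy as np
from station import camera_model
M={}
def ray(n,p):
    if n not in M: M[n]=camera_model(n)
    m=M[n]; f=192/np.tan(np.radians(m["fovy"])/2); T=np.array(m["T"])
    d=np.array([(p[0]-m["cx"])/f,(p[1]-m["cy"])/f,1]); d=T[:3,:3]@d
    return T[:3,3],d/np.linalg.norm(d)
def plane(n,p,z):
    o,d=ray(n,p); return o+d*(z-o[2])/d[2]
def tri(a,b):
    (o,d),(q,e)=ray("scene",a),ray("side",b)
    s,t=np.linalg.lstsq(np.c_[d,-e],q-o,rcond=None)[0]
    return (o+s*d+q+t*e)/2, np.linalg.norm(o+s*d-q-t*e)
E
python3 - <<'E'
from h import *
np.set_printoptions(precision=4,suppress=True)
A=lambda u,v:(u/3+190-.33,v/3+75-.33); B=lambda u,v:(u/2.79+120-.33,v/2.79+145-.33)
P={"barL":((40,322),(488,66)),"barR":((131,342),(408,66)),"ebarL":((239,404),(312,44)),"ebarR":((328,436),(236,42)),
"rodmid":((90,395),(446,139)),"post":((336,38),(278,375)),"flaptop":((277,90),(343,287)),"pegtip":((262,142),(352,340))}
for k,(a,b) in P.items(): print(k,*tri(A(*a),B(*b)))
for p in((210,232),(273,265),(370,163)): print("foot sc",plane("scene",A(*p),.012))
for p in((220,563),(323,598),(414,428),(322,397)): print("foot sd",plane("side",B(*p),.012))
for p in((80,318),(168,322),(170,290)): print("box sc",plane("scene",A(*p),0.0))
for p in((45,465),(132,487),(142,452)): print("tray sc",plane("scene",A(*p),.007))
E
```

```text
barL [ 0.3809 -0.201   0.1938] 0.0007564881338839684
barR [ 0.4591 -0.1792  0.1934] 0.0005051482838915022
ebarL [ 0.5686 -0.1912  0.1962] 0.003914872915567229
ebarR [ 0.6472 -0.1792  0.1933] 0.000767910406713416
rodmid [ 0.4205 -0.1911  0.1046] 0.0019852577452523384
post [0.4288 0.2677 0.1896] 0.00013429729440664394
flaptop [0.4147 0.1662 0.1906] 7.501400930978252e-05
pegtip [0.4104 0.1545 0.1275] 0.003794343000743449
foot sc [0.3747 0.1129 0.012 ]
foot sc [0.4549 0.1064 0.012 ]
foot sc [0.4759 0.2962 0.012 ]
foot sd [0.4734 0.3013 0.012 ]
foot sd [0.3878 0.3078 0.012 ]
foot sd [0.367  0.1267 0.012 ]
foot sd [0.4556 0.1143 0.012 ]
box sc [ 0.3145 -0.0509  0.    ]
box sc [ 0.3949 -0.0087  0.    ]
box sc [0.3745 0.0295 0.    ]
tray sc [ 0.3875 -0.2238  0.007 ]
tray sc [ 0.4712 -0.2024  0.007 ]
tray sc [ 0.4586 -0.1638  0.007 ]
```

Triangulation gives the bar at 0.194 m against 0.192 stated and the arm at 0.190, so the heights agree. The loaded rack is at about (0.420, -0.190) with its bar at 15.6°. The stand origin is about (0.417, 0.164) with its +x axis at 83.7°. Next I check the blue rack's clearance and the tool yaw.

Run:
```python
from h import *
from station import get_obs
o=get_obs(); print(o["ee_pos"],o["eef_rot"],o["grip_width"],o["time_s"])
for p in((194,235),(228,233),(111,246),(148,242)): print(plane("scene",p,.195))
e=np.array(o["eef_rot"])
from scipy.spatial.transform import Rotation as R
y=R.from_euler("xyz",e).as_matrix()[:,1]; a=np.degrees(np.arctan2(y[1],y[0])); print("tool y",a, "turn units to 105.6:",((105.6-a+90)%180-90)/90)
```

```text
[ 0.22759001 -0.5004477   0.20495949] [-3.14060316e+00 -8.82577197e-05  4.26769602e-01] 0.09375530165679986 0.1
[ 0.45387187 -0.34658763  0.195     ]
[ 0.51968254 -0.30062284  0.195     ]
[ 0.30643663 -0.4701056   0.195     ]
[ 0.37300358 -0.41759134  0.195     ]
tool y -65.54789799968931 turn units to 105.6: -0.0983566888923412
```

Emit:
{"op": "send_rows", "data": {"targets": [{"z":0.15,"claw":50},{"z":0.15,"claw":50},{"z":0.1,"claw":50},{"x":0.096,"y":0.155,"spin":-0.01,"claw":50},{"x":0.096,"y":0.155,"spin":-0.01,"claw":50},{"x":0.096,"y":0.155,"spin":-0.01,"claw":50},{"x":0.096,"y":0.155,"spin":-0.01,"claw":50},{"x":0.096,"y":0.155,"spin":-0.01,"claw":50},{"x":0.096,"y":0.155,"spin":-0.01,"claw":50},{"x":0.096,"y":0.155,"spin":-0.01,"claw":50},{"x":0.096,"y":0.155,"spin":-0.01,"claw":50},{"x":0.096,"y":0.155,"spin":-0.01,"claw":50},{"x":0.096,"y":0.155,"spin":-0.01,"claw":50},{"claw":50},{"claw":50}], "force": 30}}

```text
schema error: expected keys x, y, z, spin, claw
```

Run:
```python
from station import *
import cv2,numpy as np
o=get_obs(); print(o["ee_pos"],o["eef_rot"])
m=camera_model("wrist"); im=camera("wrist"); print(m)
np.save("wT.npy",m["T"])
cv2.imwrite("pics/w1.png",im)
```

```text
[ 0.22759001 -0.5004477   0.20495949] [-3.14060316e+00 -8.82577197e-05  4.26769602e-01]
{'fovy': 65.70646984690485, 'cx': 255.11677020426987, 'cy': 187.65108060198403, 'T': array([[ 4.14885946e-01, -8.71373765e-01, -2.61872895e-01,
         3.04598656e-01],
       [-9.09872888e-01, -3.97643740e-01, -1.18367159e-01,
        -4.66356391e-01],
       [-9.90079990e-04,  2.87379918e-01, -9.57816163e-01,
         3.84570087e-01],
       [ 0.00000000e+00,  0.00000000e+00,  0.00000000e+00,
         1.00000000e+00]])}
```

View pics/w1.png

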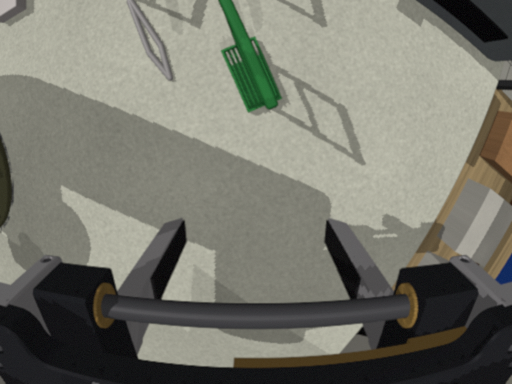

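The arm did not move because every key is required in each row. This wrist view from the start pose shows only the green rack at (250,75). I resend with all keys filled in.

Emit:
{"op": "send_rows", "data": {"targets": [{"x":0,"y":0,"z":0.15,"spin":0,"claw":50},{"x":0,"y":0,"z":0.15,"spin":0,"claw":50},{"x":0,"y":0,"z":0.1,"spin":0,"claw":50},{"x":0.096,"y":0.155,"z":0,"spin":-0.01,"claw":50},{"x":0.096,"y":0.155,"z":0,"spin":-0.01,"claw":50},{"x":0.096,"y":0.155,"z":0,"spin":-0.01,"claw":50},{"x":0.096,"y":0.155,"z":0,"spin":-0.01,"claw":50},{"x":0.096,"y":0.155,"z":0,"spin":-0.01,"claw":50},{"x":0.096,"y":0.155,"z":0,"spin":-0.01,"claw":50},{"x":0.096,"y":0.155,"z":0,"spin":-0.01,"claw":50},{"x":0.096,"y":0.155,"z":0,"spin":-0.01,"claw":50},{"x":0.096,"y":0.155,"z":0,"spin":-0.01,"claw":50},{"x":0.096,"y":0.155,"z":0,"spin":-0.01,"claw":50},{"x":0,"y":0,"z":0,"spin":0,"claw":50},{"x":0,"y":0,"z":0,"spin":0,"claw":50}], "force": 30}}

```text
time_s: 1.65
ee_pos: [0.4197, -0.1904, 0.2853]
eef_rot: [-3.141, 0.0, 0.271]
force: [-0.7, -0.2, 0.4]
grip_width: 0.0501
grip_force: 0.0
```

Run:
```python
from station import *
import cv2,numpy as np
o=get_obs(); print(o["ee_pos"],o["eef_rot"])
m=camera_model("wrist"); im=camera("wrist")
np.save("wT.npy",m["T"])
cv2.imwrite("pics/w2.png",im)
```

```text
[ 0.41969398 -0.19039919  0.28529948] [-3.14148798e+00  3.87395297e-04  2.71488657e-01]
```

View pics/w2.png

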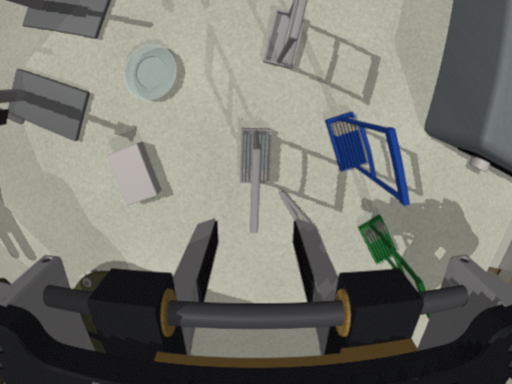

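The loaded rack, with striped slides at (256,155), lies between the fingers, and its bar runs from about (258,133) to (254,231). I cast these points as a check.

```bash
cat >> h.py <<'E'
def wplane(p,z,T=None):
    m=camera_model("wrist"); T=np.array(m["T"]) if T is None else T
    f=192/np.tan(np.radians(m["fovy"])/2); u=np.array([p[0]-m["cx"],p[1]-m["cy"]]); r=np.linalg.norm(u); t=r/f
    d=T[:3,:3]@np.r_[u/r*np.sin(t),np.cos(t)]; return T[:3,3]+d*(z-T[2,3])/d[2]
E
python3 - <<'E'
from h import *
T=np.load("wT.npy")
P=[wplane(p,.199,T) for p in((258,135),(254,231),(250,231),(258,231))]; print(np.round(P,4)); d=P[0]-P[1]; print(np.degrees(np.arctan2(d[1],d[0])),np.linalg.norm(d))
for p in((243,128),(270,128),(270,182),(242,182)): print(np.round(wplane(p,.035,T),4))
E
```

```text
[[ 0.4723 -0.1791  0.199 ]
 [ 0.381  -0.2008  0.199 ]
 [ 0.38   -0.197   0.199 ]
 [ 0.3821 -0.2046  0.199 ]]
13.366177209900563 0.093834126341854
[ 0.4586 -0.1621  0.035 ]
[ 0.4691 -0.1996  0.035 ]
[ 0.3913 -0.2223  0.035 ]
[ 0.38   -0.1818  0.035 ]
```

Emit:
{"op": "send_rows", "data": {"targets": [{"x":0,"y":0,"z":-0.14,"spin":0,"claw":50},{"x":0,"y":0,"z":-0.14,"spin":0,"claw":50},{"x":0,"y":0,"z":-0.14,"spin":0,"claw":50},{"x":0,"y":0,"z":-0.14,"spin":0,"claw":50},{"x":0,"y":0,"z":0,"spin":0,"claw":50},{"x":0,"y":0,"z":0,"spin":0,"claw":30},{"x":0,"y":0,"z":0,"spin":0,"claw":20},{"x":0,"y":0,"z":0,"spin":0,"claw":12},{"x":0,"y":0,"z":0,"spin":0,"claw":0},{"x":0,"y":0,"z":0,"spin":0,"claw":0},{"x":0,"y":0,"z":0,"spin":0,"claw":0},{"x":0,"y":0,"z":0,"spin":0,"claw":0}], "force": 40}}

```text
time_s: 2.9
ee_pos: [0.4197, -0.1907, 0.1737]
eef_rot: [3.141, -0.0, 0.27]
force: [-0.7, 0.4, 3.3]
grip_width: 0.0078
grip_force: 40.0
```

Emit:
{"op": "send_rows", "data": {"targets": [{"x":0,"y":0,"z":0.05,"spin":0,"claw":0},{"x":0,"y":0,"z":0.1,"spin":0,"claw":0},{"x":0,"y":0,"z":0.1,"spin":0,"claw":0},{"x":0,"y":0,"z":0.1,"spin":0,"claw":0},{"x":0,"y":0,"z":0.05,"spin":0,"claw":0},{"x":-0.005,"y":0.1,"z":0,"spin":-0.022,"claw":0},{"x":-0.005,"y":0.13,"z":0,"spin":-0.022,"claw":0},{"x":-0.005,"y":0.13,"z":0,"spin":-0.022,"claw":0},{"x":-0.005,"y":0.13,"z":0,"spin":-0.022,"claw":0},{"x":-0.005,"y":0.13,"z":0,"spin":-0.022,"claw":0},{"x":-0.005,"y":0.13,"z":0,"spin":-0.022,"claw":0},{"x":-0.005,"y":0.13,"z":0,"spin":-0.022,"claw":0},{"x":-0.005,"y":0.13,"z":0,"spin":-0.022,"claw":0},{"x":-0.005,"y":0.13,"z":0,"spin":-0.022,"claw":0},{"x":-0.005,"y":0.13,"z":0,"spin":-0.022,"claw":0},{"x":-0.003,"y":0.08,"z":0,"spin":-0.022,"claw":0},{"x":0,"y":0.05,"z":0,"spin":0,"claw":0},{"x":0,"y":0,"z":-0.06,"spin":0,"claw":0},{"x":0,"y":0,"z":-0.05,"spin":0,"claw":0},{"x":0,"y":0,"z":0,"spin":0,"claw":0}]}}

```text
time_s: 4.9
ee_pos: [0.4084, 0.0886, 0.2295]
eef_rot: [3.141, 0.003, -0.111]
force: [0.1, 0.4, -2.3]
grip_width: 0.0074
grip_force: 39.9
```

Run:
```python
from station import *
import cv2,numpy as np
o=get_obs(); print(o["ee_pos"],o["eef_rot"],o["moment"])
a=camera("scene")[60:230,200:340]; b=camera("side")[170:350,170:330]
c=np.hstack([cv2.resize(a,(400,486),interpolation=2),cv2.resize(b,(400,450),interpolation=2)[:450] if 0 else cv2.copyMakeBorder(cv2.resize(b,(400,450),interpolation=2),0,36,0,0,0)])
cv2.imwrite("pics/p3.png",c)
```

```text
[0.40835727 0.08858305 0.22951367] [ 3.14069516e+00  3.09796319e-03 -1.10710655e-01] [0.09274868 0.06953629 0.00623501]
```

View pics/p3.png

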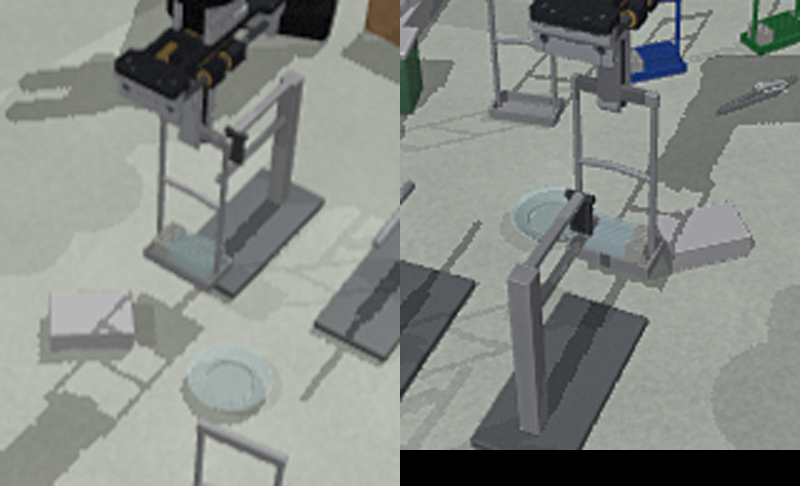

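The rack is held in front of the stand, with its cross rod at scene-panel (163,182)–(222,205) and side-panel (578,158)–(656,172). I check rod height, tilt and alignment from these points.

Run:
```python
from h import *
A=lambda u,v:(u/2.857+200-.33,v/2.857+60-.33); B=lambda u,v:((u-400)/2.5+170-.33,v/2.5+170-.33)
for k,a,b in(("rodL",(163,181),(656,173)),("rodR",(222,205),(578,158)),("rodM",(192,188),(617,161)),("barR",(228,138),(575,80)),("flaptop",(235,130),(582,196)),("post",(290,79),(526,272))):
    print(k,*tri(A(*a),B(*b)))
```

```text
rodL [0.3726893  0.08633185 0.16166948] 0.0047237747324869045
rodR [0.44523772 0.0861927  0.16368796] 0.0014136461339134061
rodM [0.40824976 0.08687466 0.16859304] 0.0012964383041363487
barR [0.4452532  0.08789304 0.25255174] 0.0013847302724711646
flaptop [0.41495918 0.16598062 0.18893764] 0.00033281039023048167
post [0.42778014 0.26628301 0.1902422 ] 0.0001174176136312934
```

Emit:
{"op": "send_rows", "data": {"targets": [{"x":0.006,"y":0.055,"z":0,"spin":0,"claw":0},{"x":0.006,"y":0.055,"z":0,"spin":0,"claw":0},{"x":0.006,"y":0.055,"z":0,"spin":0,"claw":0},{"x":0.006,"y":0.055,"z":0,"spin":0,"claw":0},{"x":0.006,"y":0.055,"z":0,"spin":0,"claw":0},{"x":0.006,"y":0.055,"z":0,"spin":0,"claw":0},{"x":0.006,"y":0.055,"z":0,"spin":0,"claw":0},{"x":0.006,"y":0.055,"z":0,"spin":0,"claw":0},{"x":0.006,"y":0.055,"z":0,"spin":0,"claw":0},{"x":0.006,"y":0.055,"z":0,"spin":0,"claw":0},{"x":0.006,"y":0.055,"z":0,"spin":0,"claw":0},{"x":0.006,"y":0.06,"z":0,"spin":0,"claw":0},{"x":0,"y":0,"z":0,"spin":0,"claw":0},{"x":0,"y":0,"z":0,"spin":0,"claw":0},{"x":0,"y":0,"z":0,"spin":0,"claw":0}]}}

```text
time_s: 6.5
ee_pos: [0.4234, 0.2221, 0.2314]
eef_rot: [3.141, 0.0, -0.111]
force: [0.0, -0.2, -2.7]
grip_width: 0.0079
grip_force: 39.9
```

Run:
```python
from station import *
import cv2,numpy as np
a=camera("scene")[50:200,210:330]; b=camera("side")[180:360,170:314]
cv2.imwrite("pics/p4.png",np.hstack([cv2.resize(x,(400,500),interpolation=2) for x in(a,b)]))
```

```text
(no output)
```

View pics/p4.png

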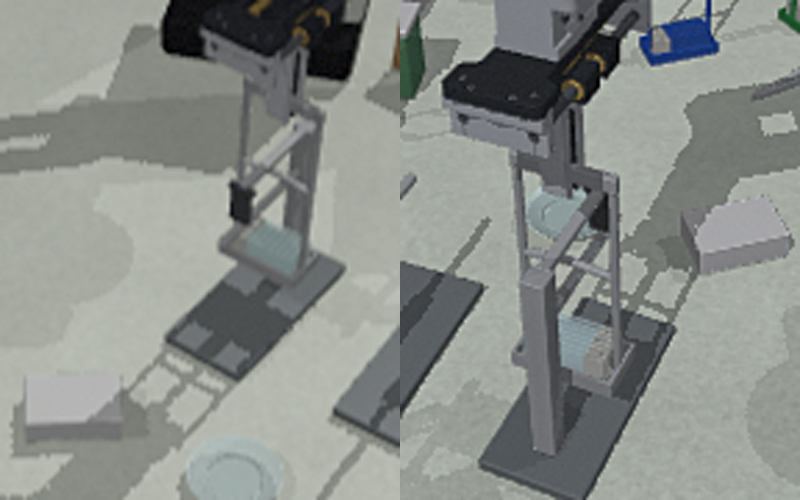

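The flap hangs shut at panel (242,200), and the rod is behind it between peg and arm with no side force. Now I lower it onto the peg.

Emit:
{"op": "send_rows", "data": {"targets": [{"x":0,"y":0,"z":-0.03,"spin":0,"claw":0},{"x":0,"y":0,"z":-0.02,"spin":0,"claw":0},{"x":0,"y":0,"z":-0.015,"spin":0,"claw":0},{"x":0,"y":0,"z":0,"spin":0,"claw":0},{"x":0,"y":0,"z":0,"spin":0,"claw":0}]}}

```text
time_s: 7.1
ee_pos: [0.4235, 0.2223, 0.2184]
eef_rot: [3.142, 0.0, -0.11]
force: [-0.2, 0.5, -2.4]
grip_width: 0.0078
grip_force: 39.9
```

Emit:
{"op": "send_rows", "data": {"targets": [{"x":0,"y":0,"z":-0.01,"spin":0,"claw":0},{"x":0,"y":0,"z":0,"spin":0,"claw":0},{"x":0,"y":0,"z":0,"spin":0,"claw":0}]}}

```text
time_s: 7.4
ee_pos: [0.4235, 0.2223, 0.2165]
eef_rot: [-3.142, 0.0, -0.11]
force: [0.4, 1.1, -2.2]
grip_width: 0.0075
grip_force: 39.9
```

Emit:
{"op": "send_rows", "data": {"targets": [{"x":0,"y":0,"z":-0.007,"spin":0,"claw":0},{"x":0,"y":0,"z":0,"spin":0,"claw":0},{"x":0,"y":0,"z":0,"spin":0,"claw":0}]}}

```text
time_s: 7.7
ee_pos: [0.4235, 0.2224, 0.2151]
eef_rot: [-3.141, -0.0, -0.11]
force: [-0.4, -0.1, -1.7]
grip_width: 0.0078
grip_force: 39.9
```

```bash
python3 -c "
from station import *
o=get_obs();print(o['force'],o['ee_pos'])"
```

```text
[-0.36542753 -0.1450195  -1.66820315] [0.42350066 0.22238101 0.21512527]
```

Emit:
{"op": "send_rows", "data": {"targets": [{"x":0,"y":0,"z":-0.006,"spin":0,"claw":0},{"x":0,"y":0,"z":0,"spin":0,"claw":0},{"x":0,"y":0,"z":0,"spin":0,"claw":0}]}}

```text
time_s: 8.0
ee_pos: [0.4238, 0.2225, 0.2147]
eef_rot: [-3.141, -0.002, -0.11]
force: [-0.8, -0.7, 6.0]
grip_width: 0.0073
grip_force: 40.0
```

Emit:
{"op": "send_rows", "data": {"targets": [{"x":0,"y":0,"z":0.003,"spin":0,"claw":0},{"x":0,"y":0,"z":0,"spin":0,"claw":8},{"x":0,"y":0,"z":0,"spin":0,"claw":9},{"x":0,"y":0,"z":0,"spin":0,"claw":10},{"x":0,"y":0,"z":0,"spin":0,"claw":12},{"x":0,"y":0,"z":0,"spin":0,"claw":15},{"x":0,"y":0,"z":0,"spin":0,"claw":20},{"x":0,"y":0,"z":0,"spin":0,"claw":30},{"x":0,"y":0,"z":0,"spin":0,"claw":40},{"x":0,"y":0,"z":0,"spin":0,"claw":40}], "force": 5}}

```text
time_s: 9.0
ee_pos: [0.4235, 0.2224, 0.2144]
eef_rot: [3.142, -0.0, -0.11]
force: [-0.1, 0.4, 0.2]
grip_width: 0.0391
grip_force: 0.0
```

Emit:
{"op": "send_rows", "data": {"targets": [{"x":0,"y":0,"z":0.05,"spin":0,"claw":40},{"x":0,"y":0,"z":0.1,"spin":0,"claw":40},{"x":0,"y":0,"z":0.15,"spin":0,"claw":40},{"x":0,"y":0,"z":0.2,"spin":0,"claw":40},{"x":0,"y":0,"z":0.2,"spin":0,"claw":40},{"x":0,"y":0,"z":0,"spin":0,"claw":40},{"x":0,"y":0,"z":0,"spin":0,"claw":40},{"x":0,"y":0,"z":0,"spin":0,"claw":40},{"x":0,"y":0,"z":0,"spin":0,"claw":40},{"x":0,"y":0,"z":0,"spin":0,"claw":40}]}}

```text
time_s: 10.0
ee_pos: [0.4233, 0.2223, 0.3537]
eef_rot: [3.141, 0.001, -0.11]
force: [0.1, 0.1, -0.0]
grip_width: 0.0397
grip_force: 0.0
```

Run:
```python
from station import *
import cv2,numpy as np
a=camera("scene")[50:200,210:330]; b=camera("side")[180:360,170:314]
cv2.imwrite("pics/p5.png",np.hstack([cv2.resize(x,(400,500),interpolation=2) for x in(a,b)]))
```

```text
(no output)
```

View pics/p5.png

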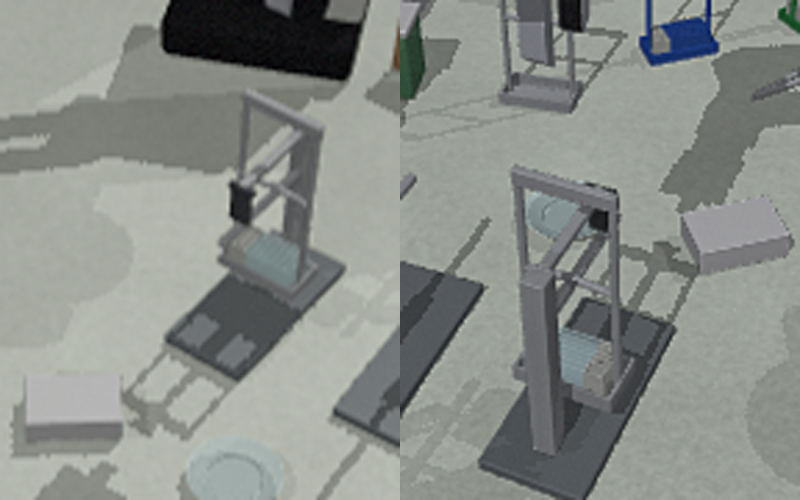

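The rack hangs upright from the peg behind the shut flap at panel (242,200), with the tray clear of the post and foot. The gripper is clear and touching nothing. The empty rack still stands where it was, so I hand in.

```bash
python3 -c "
from station import *
print(hand_in())"
```

```text
the job is handed in; nothing more can be done
None
```

The loaded rack hangs freely from the keeper stand's peg with the flap shut behind its rod, the empty rack stands untouched, and the job is handed in (about 10 s of the 40 s used; no verdict returned).

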